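# Seat a tube block and snug its clamp thumbscrew

## Robot

A 6-joint arm with a two-finger parallel gripper is mounted at the origin on the work surface. World frame = base frame: x ahead of the robot, y to its left, z up, the work surface at z = 0. Lengths are in m, angles in rad, forces in N, time in s.
With the tool pointing down it reaches from about 0.275 to 0.825 m from the base axis. Payload 4.9 kg.
Tool frame: the origin (TCP) lies midway between the tips of the shut fingers; the grasp point (between the pads) lies 19 mm behind it; z points along the fingers, y is the line along which they close (so a half turn about z gives the same grasp; the last joint's range is limited). The gripper opens to 85 mm and grips with 20 to 120 N. Pads are 22 mm wide; open, the fingers measure 114 mm over their backs; the gripper's body (76 mm by 85 mm) begins 54 mm behind the grasp point. The pads swing forward as they close: fully open they stand 13 mm farther back than shut.
Start: joints at [1.117, 0.326, -0.193, 1.052, 0, 1.437], TCP at [0.173, 0.522, 0.231] pointing down, gripper open.
Joint ranges: [-2.65, 2.65], [-0.97, 1.79], [-1.3, 1.35], [-1.93, 2.1], [-1.47, 1.37], [-3.14, 3.14]. Speed limits (rad/s): [2.57, 2.57, 3.14, 3.14, 3.14, 3.14].

## Interface

Orientations are given as a unit quaternion [x, y, z, w].
In Python, from rig import * gives the robot as it stands. The module is installed in compiled form; this text tells all that it offers.
- The arm moves only by the tool step_arm, never from a script. Its argument "commands" is a list of rows, each a list of 6 numbers: the shift along the world's x, y, z in cm, then the turn, a rotation vector about the world's x, y, z in degrees. In form: [[tx, ty, tz, rx, ry, rz], ...]. A call has 1 to 20 rows; each row is the pose to reach, as a shift and turn from the pose commanded when the call began; what a row does not reach only later rows make up. A row lasts 1/8 s, in which the tool goes at most 62.5 mm and 10.7 degrees, less where a joint would pass 70% of its speed; a pose out of reach is approached as far as the arm can. A call with a gripper value outside its range is refused whole. "hand" is the opening, from -1 (shut) to 1 (fully open), set as the call begins (left out, the last holds). The fingers move at their own pace and stop on an object; "newtons" is the grip in N (left out, the last holds). Time passes only in rows, so rows that repeat a pose let the fingers close. It gives the time, the measured TCP pose, the force, the opening and the grip force at its end, in the units of the state.
- get_state(): the state, without advancing time (a new reading comes with each control period).
- camera(name): name is "scene" or "top" or "wrist"; returns a dict with "img" (384x512x3 uint8, blue, green, red), "range_z" (384x512 float32, m along the optical axis (not along the pixel's ray), 0 where there is no reading), "fx", "fy", "cx", "cy" (pixels), "R" (3x3) and "t" (3): a world point X has camera coordinates R X + t; the wrist camera has in their place "T_tool_cam" (4x4, takes a point from camera to tool coordinates, whose origin is the TCP and whose axes are the flange's). Camera axes: x right, y down, z forward; pixel columns grow to the right and rows downward; lengths in m; the calibration is good to about 2 mm. A picture is of the moment at which its call begins: read the wrist's pose just before it.
- hand_in(): hands the job in; it is judged then, once.
The state is a dict: "time": time; "joints": joint angles; "qvel": joint speeds; "joint_efforts": joint torques, N m; "position": TCP position; "tool_rot": TCP orientation; "ft_force": force on the tool from outside, world axes, zero at the start; "torque": the same for the moment, N m; "opening": opening from 0.0 (shut) to 1.0 (fully open); "grasp_force": force on a finger pad.
Only numpy, scipy, OpenCV 4.12 (cv2) and the standard library are available. Lean on these libraries where they do the work, as an engineer would, in place of code of your own. Each camera call takes 0.05 s, during which the arm holds its last target. There are 200 camera calls.

## Task

The metal tube block has crept out of its clamp station. Push it gently along its channel until it is fully home against the end stop, then turn the knurled thumbscrew clockwise (seen from above) until its foot has seated on the stud on top of the block and the screw is snug: stop as soon as the resistance clearly rises, do not overtighten. Let go, and leave the beaker, jar, marker and racks around it where they are.

Things in the scene. Friction and masses are not known exactly. Their poses are not given: they have to be found in the camera images.
- stop_face (a point): Middle of the flat face of the clamp station's end stop, a fixed grey upright 50 mm wide reaching from the deck to 87 mm above the bench; the point is 18 mm above the deck. Axes: x along the channel towards (into) the stop, y left, z up.
- station: The fixed clamp station: white deck, 240 mm along x, 130 mm wide, top 20 mm above the bench. Origin on the bench, 60 mm in front of (-x of) the stop face; the deck runs from -140 to +100 mm in x. Two rails (6 mm wide, 10 mm high, inner faces 58 mm apart) guide the block. A grey arm, 34 mm wide, top 99 mm above the bench, juts from the stop to 38 mm in front of its face over the channel.
- block_centre (a point): Centre of the loose aluminium tube block, 100 mm along x, 54 mm wide, 36 mm high, 0.3 to 0.6 kg, on the deck between the rails, axes nearly the station's. White tube caps 7 mm high stand on the -x part of its top; near the end towards the stop a dark 14 mm round stud stands 1 to 7 mm proud. Home: its +x end touches the stop face (this point 50 mm in front). It starts 28 to 50 mm short.
- tube_block: The same block; origin at the centre of its underside.
- knob_centre (a point): Centre of the thumbscrew's head: an upright knurled steel cylinder, 32 mm diameter, 20 mm high, axis 18 mm in front of the stop face, this point 130 mm above the bench. Under it a 12 mm stem, then a 22 mm collar, top 107 mm above the bench. The head turns but keeps its height. Its hub is springy (4 N m a radian): it winds up 0.08 rad before the screw follows; the screw stays where left.
- clamp_foot: Non-turning rubber foot, 16 mm diameter, on the screw's axis; origin at its underside. Clockwise turning lowers it 2.55 mm a radian; it starts 1.1 to 4 rad above a home block's stud (stud height differs each time). Turning freely takes 0.30 N m; on the stud each 80 N gives 1 mm and adds 0.20 N m. Snug is 30 to 120 N: stop at a rise of about half the free torque. Above 150 N mars the block.
- beaker: Loose glass beaker, 60 mm diameter, 70 mm high, to the left of the station; leave alone. Origin at the centre of its underside, like the others.
- jar: Loose amber jar, 48 mm diameter, 60 mm high, to the right of the station; leave alone.
- marker: Loose black marker pen, 12 mm thick, 130 mm long, lying to the right of the station; leave alone.
- tip_rack: Loose blue pipette-tip rack 85 x 120 mm, 54 mm high; leave alone.
- tube_rack: Loose white tube rack 100 x 160 mm, 35 mm high; leave alone.
Not all that is in view belongs to the job. What is shaped like the tube_block but orange is not meant.

How it is judged:
By the outcome, as a careful person would: the job done as asked, in the order asked, and still so for the second after the job is handed in, with the robot touching nothing.
It also fails if it takes over 70 s, if anything falls off the work surface, if the arm or the gripper's body presses on something with over 40 N, if the wrist force passes 120 N, or if a joint passes its speed limit or range.

## Working session

There is one attempt and no reset: what is moved stays moved. The work goes in short steps, Python scripts to look and compute and a tool call to move; the robot and the scene stay as the last step left them, time stands still between calls to the robot, and variables do not carry over. Pictures are saved under pics/ and viewed, at most 10 in all, crops included, and the job is handed in when it is done.

Besides the shell and the picture viewer there is one more tool, called after "Call:" as a command line: name --pt "numbers of a row" for each row, then --argument value for the rest. step_arm: Moves the arm, as the interface text tells. Its arguments: {"type":"object","properties":{"commands":{"type":"array"},"hand":{"type":"number"},"newtons":{"type":"number"}},"required":["commands"]}

```bash
mkdir -p pics
cat > h.py <<'E'
from rig import *
import numpy as np, cv2
def pts(c):
    z=c["range_z"]; v,u=np.mgrid[:z.shape[0],:z.shape[1]]
    P=np.stack([(u-c["cx"])/c["fx"]*z,(v-c["cy"])/c["fy"]*z,z],-1)
    W=(P-c["t"])@c["R"]; W[z==0]=np.nan
    return W
E
python3 - <<'E'
from h import *
for n in("scene","top"):
    c=camera(n); cv2.imwrite(f"pics/{n}0.png",c["img"]); np.savez(n+"0.npz",**c)
    print(n,c["t"],c["R"][2],c["fx"])
s=get_state(); print({k:np.round(v,3) for k,v in s.items()})
E
```

```text
scene [-0.34479249 -0.2882553   1.56501255] [-0.37090217  0.34944941 -0.86041658] 407.63376441320395
top [0.00151142 0.52687023 1.22168981] [ 0.17255687 -0.00342294 -0.98499361] 438.338104366551
{'time': np.float64(0.1), 'joints': array([ 1.117,  0.327, -0.193,  1.052, -0.   ,  1.437]), 'qvel': array([-0.001, -0.001,  0.003, -0.   ,  0.001, -0.001]), 'joint_efforts': array([ 2.0000e-03, -4.4424e+01,  2.6304e+01,  8.0000e-03, -0.0000e+00,
       -0.0000e+00]), 'position': array([0.173, 0.522, 0.231]), 'tool_rot': array([ 0.159,  0.987, -0.001, -0.   ]), 'ft_force': array([ 0.139, -0.266, -1.102]), 'torque': array([ 0.026, -0.002, -0.021]), 'grasp_force': np.float64(0.0), 'opening': np.float64(1.002)}
```

View pics/scene0.png

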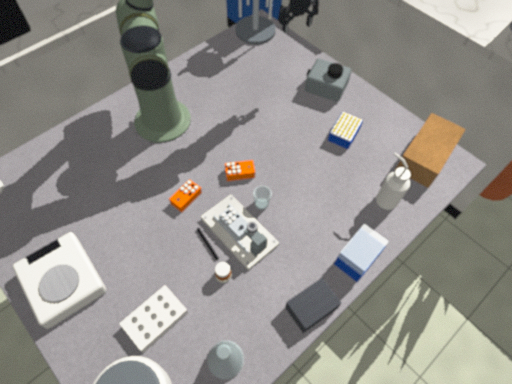

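View pics/top0.png

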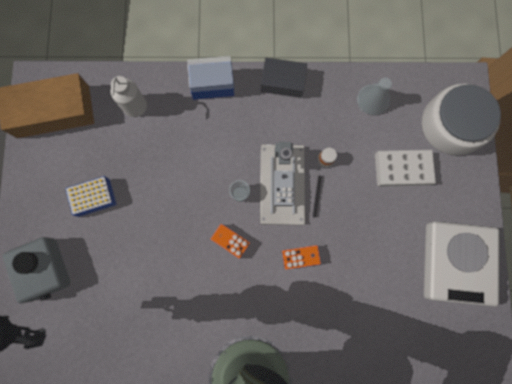

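The station sits at about (284,185) in the top view, with the knob at (286,153). The stop end points away from the robot, the jar and marker are to the right, and the beaker is at (240,190) on the left.

Run:
```python
from h import *
c=dict(np.load("top0.npz")); W=pts(c)
cv2.imwrite("pics/crop0.png",cv2.resize(c["img"][130:240,220:350],None,fx=6,fy=5.4,interpolation=cv2.INTER_CUBIC))
m=np.zeros(W.shape[:2],bool); m[135:235,222:340]=1
z=W[...,2]
print("bench",np.nanmedian(z[240:300,330:400]))
def rect(lo,hi,name,mm=m,big=True):
    k=((z>lo)&(z<hi)&mm).astype(np.uint8)
    n,l,st,_=cv2.connectedComponentsWithStats(k)
    for i in range(1,n):
        if st[i,4]<25: continue
        q=W[l==i]; r=cv2.minAreaRect((q[:,:2]*1000).astype(np.float32))
        print(name,st[i],"z",q[:,2].mean().round(4),"mean",q[:,:2].mean(0).round(4),"rect",np.round(r[0],1),np.round(r[1],1),round(r[2],2))
rect(.012,.2,"station all")
rect(.014,.025,"deck"); rect(.048,.07,"block top"); rect(.08,.093,"stop"); rect(.094,.104,"arm");rect(.125,.15,"knob")
print(np.round(z[140:226:2,284]*1000).astype(int))
```

```text
bench -0.0002683503826321017
station all [ 261  142   44   83 3534] z 0.0362 mean [ 0.5465 -0.0949] rect [550.8 -97.3] [129.7 239.7] 89.79
station all [319 148  18  19 258] z 0.0499 mean [ 0.6248 -0.2265] rect [ 628.2 -229.1] [46.7 44.9] 46.8
station all [230 180  20  22 210] z 0.0526 mean [0.5286 0.0309] rect [522.9  30.1] [58.4 54.2] 0.13
station all [222 225  15  10  83] z 0.0356 mean [0.4096 0.0663] rect [413.6  60.1] [40.5 26.2] 89.92
deck [ 261  145   44   80 2182] z 0.0195 mean [ 0.5391 -0.0952] rect [550.8 -97.3] [129.7 239.6] 89.8
block top [322 148  15  15 177] z 0.0592 mean [ 0.6286 -0.2291] rect [ 628.9 -229. ] [40.2 42. ] 82.32
block top [275 171  19  35 657] z 0.0567 mean [ 0.5318 -0.0975] rect [532.7 -97.9] [ 52.9 100.7] 89.58
block top [230 180  20  15  71] z 0.0627 mean [0.539  0.0317] rect [535.2  33.4] [33.2 58.1] 15.88
stop [276 143   4  10  31] z 0.0863 mean [ 0.6427 -0.0768] rect [643.8 -77.4] [ 8.3 25.2] 89.7
arm [279 142  12  23 145] z 0.0986 mean [ 0.626  -0.0949] rect [624.2 -96.4] [31.4 65.2] 89.34
knob [280 148  13  13 126] z 0.1389 mean [ 0.6112 -0.0967] rect [611.7 -97. ] [31.  32.2] 12.89
[ -1 100 101 101 143 138 140 138 136 140 124  98  93  19  17  19  56  60
  62  62  55  55  54  57  61  62  54  62  66  53  56  58  58  29  19  19
  21  18  16  21  21  21  20]
```

View pics/crop0.png

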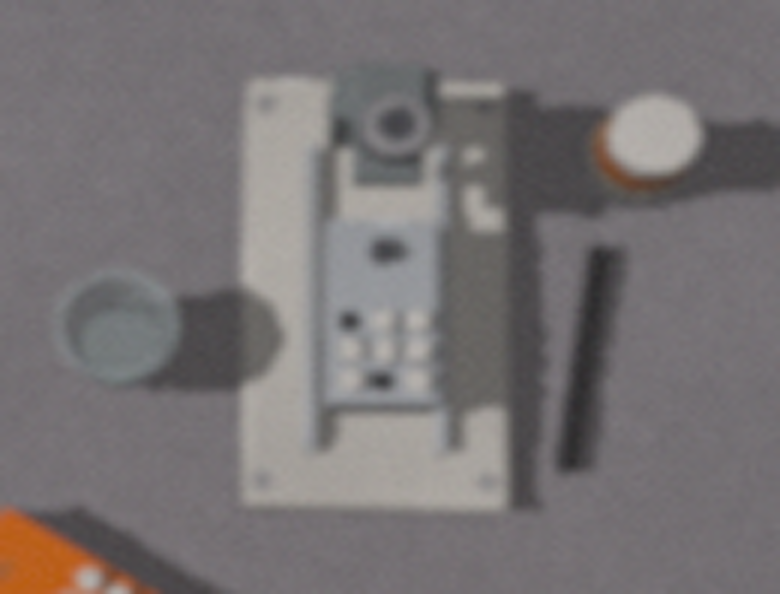

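The crop shows the block's near end at about (383,405), its stud at (388,250), the knob at (397,124) and the rails clear on both sides. The measured sizes match the given ones:
- **Deck:** 240x130 mm, centred at (0.551, -0.097), yaw about 0.
- **Stop face:** x≈0.631.
- **Knob:** about (0.612, -0.097).
- **Block:** centre x≈0.5325, so about 48 mm short of home.

I'll move behind the block with the fingers shut.

Call:
step_arm --pt "28.0 -61.9 0 0 0 18.3" --pt "28.0 -61.9 0 0 0 18.3" --pt "28.0 -61.9 0 0 0 18.3" --pt "28.0 -61.9 0 0 0 18.3" --pt "28.0 -61.9 0 0 0 18.3" --pt "28.0 -61.9 0 0 0 18.3" --pt "28.0 -61.9 0 0 0 18.3" --pt "28.0 -61.9 0 0 0 18.3" --pt "28.0 -61.9 0 0 0 18.3" --pt "28.0 -61.9 0 0 0 18.3" --pt "28.0 -61.9 0 0 0 18.3" --pt "28.0 -61.9 0 0 0 18.3" --pt "28.0 -61.9 0 0 0 18.3" --pt "28.0 -61.9 0 0 0 18.3" --pt "28.0 -61.9 0 0 0 18.3" --pt "28.0 -61.9 0 0 0 18.3" --hand -1 --newtons 80

```text
time: 2.1
position: [0.4528, -0.0961, 0.2315]
tool_rot: [-0.001, 1.0, -0.0, 0.0]
ft_force: [-0.8, 0.1, 0.1]
opening: -0.002
grasp_force: 0.0
```

Call:
step_arm --pt "0 -0.15 -4 0 0 0" --pt "0 -0.15 -8 0 0 0" --pt "0 -0.15 -12 0 0 0" --pt "0 -0.15 -15 0 0 0" --pt "0 -0.15 -17 0 0 0" --pt "0 -0.15 -18.5 0 0 0" --pt "0 -0.15 -19.3 0 0 0" --pt "0 -0.15 -19.3 0 0 0"

```text
time: 3.1
position: [0.4527, -0.0981, 0.0381]
tool_rot: [0.0, 1.0, 0.0, -0.0]
ft_force: [0.6, 0.6, -0.2]
opening: 0.004
grasp_force: 0.0
```

Call:
step_arm --pt "0.4 0 0 0 0 0" --pt "0.8 0 0 0 0 0" --pt "1.2 0 0 0 0 0" --pt "1.5 0 0 0 0 0" --pt "1.8 0 0 0 0 0" --pt "2.1 0 0 0 0 0" --pt "2.4 0 0 0 0 0" --pt "2.7 0 0 0 0 0" --pt "3.0 0 0 0 0 0" --pt "3.3 0 0 0 0 0" --pt "3.6 0 0 0 0 0" --pt "3.9 0 0 0 0 0" --pt "4.2 0 0 0 0 0" --pt "4.5 0 0 0 0 0"

```text
time: 4.85
position: [0.4981, -0.0984, 0.0383]
tool_rot: [0.0, 1.0, 0.0, 0.0]
ft_force: [-1.9, -0.6, -0.5]
opening: 0.002
grasp_force: 0.9
```

Call:
step_arm --pt "0.2 0 0 0 0 0" --pt "0.4 0 0 0 0 0" --pt "0.6 0 0 0 0 0" --pt "0.8 0 0 0 0 0" --pt "1.0 0 0 0 0 0" --pt "1.2 0 0 0 0 0" --pt "1.4 0 0 0 0 0" --pt "1.6 0 0 0 0 0" --pt "1.7 0 0 0 0 0"

```text
time: 5.98
position: [0.5151, -0.0984, 0.0383]
tool_rot: [0.0, 1.0, -0.0, 0.0]
ft_force: [-2.4, -0.4, 0.5]
opening: -0.001
grasp_force: 1.4
```

Call:
step_arm --pt "0.1 0 0 0 0 0" --pt "0.2 0 0 0 0 0" --pt "0.2 0 0 0 0 0"

```text
time: 6.35
position: [0.5171, -0.0984, 0.0383]
tool_rot: [0.0, 1.0, 0.0, 0.0]
ft_force: [-2.1, -0.3, 0.2]
opening: 0.002
grasp_force: 1.0
```

Call:
step_arm --pt "0.1 0 0 0 0 0" --pt "0.2 0 0 0 0 0" --pt "0.2 0 0 0 0 0"

```text
time: 6.72
position: [0.5192, -0.0984, 0.0383]
tool_rot: [0.0, 1.0, 0.0, 0.0]
ft_force: [-2.2, 0.0, 0.4]
opening: -0.001
grasp_force: 1.0
```

Call:
step_arm --pt "0.1 0 0 0 0 0" --pt "0.15 0 0 0 0 0" --pt "0.15 0 0 0 0 0"

```text
time: 7.1
position: [0.5201, -0.0984, 0.0383]
tool_rot: [0.0, 1.0, -0.0, -0.0]
ft_force: [-3.9, 0.0, 2.5]
opening: -0.002
grasp_force: 2.2
```

Call:
step_arm --pt "0.05 0 0 0 0 0" --pt "0.1 0 0 0 0 0" --pt "0.1 0 0 0 0 0"

```text
time: 7.48
position: [0.52, -0.0983, 0.0382]
tool_rot: [0.0, 1.0, -0.0, -0.001]
ft_force: [-6.6, -0.6, 4.2]
opening: 0.002
grasp_force: 3.5
```

The block stopped at x=0.520 with the force rising, which matches the predicted home. I'll press a touch more to square it, then look.

Call:
step_arm --pt "0.1 0 0 0 0 0" --pt "0.2 0 0 0 0 0" --pt "0.2 0 0 0 0 0"

```text
time: 7.85
position: [0.5201, -0.0982, 0.0379]
tool_rot: [0.0, 1.0, -0.0, -0.003]
ft_force: [-11.4, -0.3, 7.4]
opening: -0.001
grasp_force: 5.6
```

Call:
step_arm --pt "-0.5 0 0 0 0 0" --pt "-2 0 0 0 0 0" --pt "-5 0 0 0 0 0" --pt "-6 0 4 0 0 10" --pt "-6 0 9 0 0 20" --pt "-6 0 14 0 0 30" --pt "-6 0 17 0 0 40" --pt "-6 0 17 0 0 50" --pt "-6 0 17 0 0 60" --pt "-6 0 17 0 0 70" --pt "-6 0 17 0 0 80" --pt "-6 0 17 0 0 90" --pt "-6 0 17 0 0 100" --pt "-6 0 17 0 0 110" --pt "-6 0 17 0 0 120" --pt "-6 0 17 0 0 130" --pt "-6 0 17 0 0 140" --pt "-6 0 17 0 0 140"

```text
time: 10.1
position: [0.4646, -0.0986, 0.2087]
tool_rot: [0.939, -0.343, 0.001, -0.0]
ft_force: [-0.2, -0.3, 0.3]
opening: 0.003
grasp_force: 0.0
```

Run:
```python
from h import *
s=get_state(); print(s["joints"].round(3),s["position"].round(4),s["torque"])
c=camera("top"); np.savez("top1.npz",**c); W=pts(c)
cv2.imwrite("pics/crop1.png",cv2.resize(c["img"][130:240,220:350],None,fx=6,fy=5.4,interpolation=cv2.INTER_CUBIC))
z=W[...,2]; m=np.zeros(z.shape,bool); m[135:235,265:310]=1
for lo,hi in((.048,.07),(.125,.15)):
    k=((z>lo)&(z<hi)&m).astype(np.uint8); n,l,st,_=cv2.connectedComponentsWithStats(k)
    for i in range(1,n):
        if st[i,4]<25: continue
        q=W[l==i]; r=cv2.minAreaRect((q[:,:2]*1000).astype(np.float32)); print(st[i],q.min(0).round(4),q.max(0).round(4),r)
```

```text
[-3.650e-01  2.040e-01 -4.200e-01  9.450e-01  1.000e-03 -2.806e+00] [ 0.4646 -0.0986  0.2087] [-0.02532177 -0.0180673  -0.02655803]
[274 153   7  27 129] [ 0.5583 -0.0862  0.0488] [ 0.6357 -0.0691  0.0666] ((597.0069580078125, -77.6681137084961), (77.41580963134766, 17.114513397216797), 0.044397082179784775)
```

View pics/crop1.png

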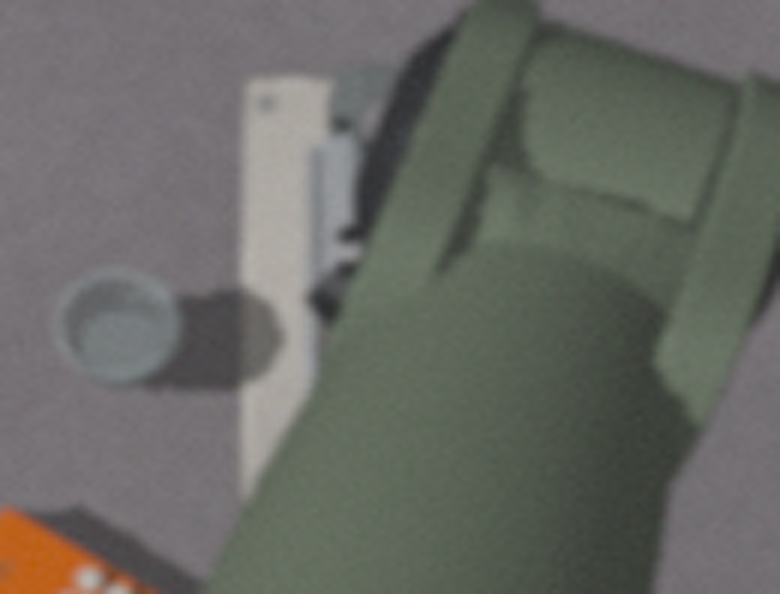

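The arm hides most of the view, but the block's left edge now runs right up to the stop at about (345,140). I'll go above the knob with the fingers open and refine its position with the wrist camera.

Call:
step_arm --pt "3 0.1 1 0 0 0" --pt "6 0.1 2 0 0 0" --pt "9 0.1 2 0 0 0" --pt "12 0.1 2 0 0 0" --pt "14 0.1 2 0 0 0" --pt "14.8 0.1 2 0 0 0" --pt "14.8 0.1 2 0 0 0" --pt "14.8 0.1 2 0 0 0" --hand 1

```text
time: 11.15
position: [0.6107, -0.0973, 0.2284]
tool_rot: [0.94, -0.343, -0.0, 0.0]
ft_force: [0.1, 0.4, 0.8]
opening: 1.003
grasp_force: 0.0
```

Run:
```python
from h import *
from scipy.spatial.transform import Rotation as Ro
s=get_state(); print(s["joints"].round(3),s["position"].round(4),s["opening"],s["torque"].round(3))
c=camera("wrist"); cv2.imwrite("pics/w1.png",c["img"])
T=c["T_tool_cam"]; print(T.round(3))
A=Ro.from_quat(s["tool_rot"]).as_matrix()
Rc=A@T[:3,:3]; tc=A@T[:3,3]+s["position"]
c["R"]=Rc.T; c["t"]=-Rc.T@tc
W=pts(c); np.save("w1.npy",W); z=W[...,2]
k=((z>.132)&(z<.148)&(np.hypot(W[...,0]-.612,W[...,1]+.097)<.03))
q=W[k]; print(k.sum(), q.min(0),q.max(0),cv2.minEnclosingCircle((q[:,:2]*1000).astype(np.float32)))
```

```text
[-0.277  0.456 -0.004  1.111 -0.    -2.72 ] [ 0.6107 -0.0973  0.2284] 1.0033047913353974 [-0.056  0.057 -0.005]
[[ 0.001 -0.956 -0.293  0.074]
 [ 1.     0.001 -0.     0.001]
 [ 0.001 -0.293  0.956 -0.143]
 [ 0.     0.     0.     1.   ]]
1317 [ 0.59572627 -0.11189326  0.13213061] [ 0.62894923 -0.07899853  0.14342597] ((612.3433837890625, -95.53623962402344), 16.912418365478516)
```

View pics/w1.png

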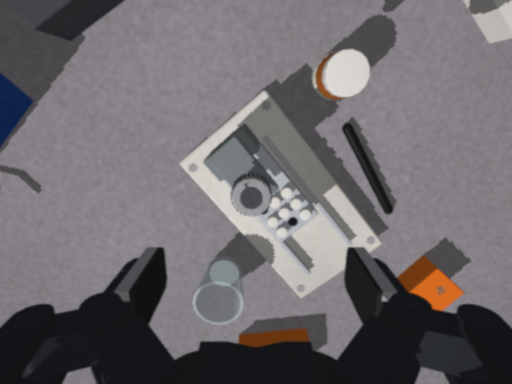

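The wrist view shows the knob at (250,195) and the block's caps right beside it, consistent with home. The knob estimates agree at about (0.612, -0.0965). I'll descend and grip.

Call:
step_arm --pt "0.1 0.1 -3 0 0 0" --pt "0.1 0.1 -6 0 0 0" --pt "0.1 0.1 -9 0 0 0" --pt "0.1 0.1 -10.5 0 0 0" --pt "0.1 0.1 -11.3 0 0 0" --pt "0.1 0.1 -11.7 0 0 0" --pt "0.1 0.1 -11.7 0 0 0"

```text
time: 12.08
position: [0.6128, -0.0965, 0.1119]
tool_rot: [0.94, -0.342, 0.0, -0.0]
ft_force: [-1.1, 0.2, 0.3]
opening: 1.006
grasp_force: 0.0
```

Call:
step_arm --pt "0 0 0 0 0 0" --pt "0 0 0 0 0 0" --pt "0 0 0 0 0 0" --pt "0 0 0 0 0 0" --pt "0 0 0 0 0 0" --pt "0 0 0 0 0 0" --pt "0 0 0 0 0 0" --pt "0 0 0 0 0 0" --hand -1 --newtons 70

```text
time: 13.08
position: [0.6136, -0.0952, 0.1121]
tool_rot: [0.94, -0.342, 0.001, -0.001]
ft_force: [2.6, 4.8, 3.9]
opening: 0.354
grasp_force: 68.9
```

```bash
cat > s.py <<'E'
from h import *
s=get_state(); print("t",round(s["time"],2),"j6",s["joints"][5].round(3),s["position"].round(4),"F",s["ft_force"].round(1),"T",s["torque"].round(3),"op",round(float(s["opening"]),3),"grip",round(float(s["grasp_force"])))
E
python3 s.py
```

```text
t 13.07 j6 -2.718 [ 0.6136 -0.0952  0.1121] F [2.6 4.8 3.9] T [ 0.966 -0.487 -0.024] op 0.354 grip 69
```

Gripped. I'll recentre to relieve the side load, then turn clockwise 50° to start (contact is at least 63° away).

Call:
step_arm --pt "0.1 0.14 0 0 0 0" --pt "0.1 0.14 0 0 0 -5" --pt "0.1 0.14 0 0 0 -11" --pt "0.1 0.14 0 0 0 -18" --pt "0.1 0.14 0 0 0 -25" --pt "0.1 0.14 0 0 0 -32" --pt "0.1 0.14 0 0 0 -39" --pt "0.1 0.14 0 0 0 -45" --pt "0.1 0.14 0 0 0 -50" --pt "0.1 0.14 0 0 0 -50"

```text
time: 14.32
position: [0.6135, -0.0953, 0.1121]
tool_rot: [-0.707, 0.707, -0.001, -0.0]
ft_force: [-1.1, 1.1, 5.8]
opening: 0.351
grasp_force: 69.2
```

```bash
python3 s.py
```

```text
t 14.32 j6 -1.843 [ 0.6135 -0.0953  0.1121] F [-1.1  1.1  5.8] T [0.227 0.127 0.209] op 0.351 grip 69
```

Call:
step_arm --pt "0 0 0 0 0 -4" --pt "0 0 0 0 0 -8" --pt "0 0 0 0 0 -12"

```text
time: 14.7
position: [0.6135, -0.0953, 0.112]
tool_rot: [-0.629, 0.778, -0.001, -0.0]
ft_force: [-0.6, 2.5, 6.4]
opening: 0.353
grasp_force: 69.2
```

```bash
python3 s.py
```

```text
t 14.7 j6 -1.632 [ 0.6135 -0.0953  0.112 ] F [-0.6  2.5  6.4] T [0.224 0.118 0.268] op 0.353 grip 69
```

Call:
step_arm --pt "0 0 0 0 0 -4" --pt "0 0 0 0 0 -8" --pt "0 0 0 0 0 -8"

```text
time: 15.08
position: [0.6134, -0.0953, 0.112]
tool_rot: [-0.573, 0.819, -0.001, -0.0]
ft_force: [-1.6, 1.3, 6.0]
opening: 0.353
grasp_force: 69.1
```

```bash
python3 s.py
```

```text
t 15.07 j6 -1.494 [ 0.6134 -0.0953  0.112 ] F [-1.6  1.3  6. ] T [0.294 0.148 0.268] op 0.353 grip 69
```

Call:
step_arm --pt "0 0 0 0 0 -4" --pt "0 0 0 0 0 -4"

```text
time: 15.32
position: [0.6134, -0.0953, 0.1121]
tool_rot: [-0.545, 0.839, -0.001, -0.0]
ft_force: [-2.0, 1.7, 6.2]
opening: 0.351
grasp_force: 69.3
```

```bash
python3 s.py
```

```text
t 15.32 j6 -1.424 [ 0.6134 -0.0953  0.1121] F [-2.   1.7  6.2] T [0.247 0.113 0.252] op 0.351 grip 69
```

Free torque reads about 0.26 with roughly 0.03 noise. I'll continue in 10° steps.

Call:
step_arm --pt "0 0 0 0 0 -5" --pt "0 0 0 0 0 -10" --pt "0 0 0 0 0 -10"

```text
time: 15.7
position: [0.6134, -0.0953, 0.112]
tool_rot: [-0.469, 0.883, -0.001, -0.0]
ft_force: [-1.1, 2.4, 5.9]
opening: 0.355
grasp_force: 69.2
```

```bash
python3 s.py
```

```text
t 15.7 j6 -1.249 [ 0.6134 -0.0953  0.112 ] F [-1.1  2.4  5.9] T [0.206 0.205 0.238] op 0.355 grip 69
```

Call:
step_arm --pt "0 0 0 0 0 -5" --pt "0 0 0 0 0 -10" --pt "0 0 0 0 0 -10"

```text
time: 16.08
position: [0.6134, -0.0953, 0.1121]
tool_rot: [-0.391, 0.921, -0.001, -0.0]
ft_force: [-0.2, 2.2, 6.7]
opening: 0.352
grasp_force: 69.2
```

```bash
python3 s.py
```

```text
t 16.07 j6 -1.075 [ 0.6134 -0.0953  0.1121] F [-0.2  2.2  6.7] T [0.285 0.154 0.223] op 0.352 grip 69
```

Call:
step_arm --pt "0 0 0 0 0 -5" --pt "0 0 0 0 0 -10" --pt "0 0 0 0 0 -10"

```text
time: 16.45
position: [0.6134, -0.0953, 0.112]
tool_rot: [-0.309, 0.951, -0.001, -0.0]
ft_force: [-0.7, 1.3, 6.5]
opening: 0.358
grasp_force: 69.3
```

```bash
python3 s.py
```

```text
t 16.45 j6 -0.901 [ 0.6134 -0.0953  0.112 ] F [-0.7  1.3  6.5] T [0.247 0.239 0.254] op 0.358 grip 69
```

Call:
step_arm --pt "0 0 0 0 0 -5" --pt "0 0 0 0 0 -10" --pt "0 0 0 0 0 -10"

```text
time: 16.82
position: [0.6133, -0.0952, 0.112]
tool_rot: [-0.225, 0.974, -0.001, -0.0]
ft_force: [-1.2, 1.4, 6.4]
opening: 0.348
grasp_force: 69.3
```

```bash
python3 s.py
```

```text
t 16.82 j6 -0.726 [ 0.6133 -0.0952  0.112 ] F [-1.2  1.4  6.4] T [0.224 0.244 0.347] op 0.348 grip 69
```

Call:
step_arm --pt "0 0 0 0 0 -2" --pt "0 0 0 0 0 -2"

```text
time: 17.08
position: [0.6134, -0.0952, 0.1121]
tool_rot: [-0.208, 0.978, -0.001, -0.0]
ft_force: [-1.7, 1.4, 5.8]
opening: 0.351
grasp_force: 69.3
```

```bash
python3 s.py
```

```text
t 17.07 j6 -0.692 [ 0.6134 -0.0952  0.1121] F [-1.7  1.4  5.8] T [0.302 0.212 0.349] op 0.351 grip 69
```

Call:
step_arm --pt "0 0 0 0 0 -4" --pt "0 0 0 0 0 -4"

```text
time: 17.32
position: [0.6133, -0.0952, 0.112]
tool_rot: [-0.174, 0.985, -0.001, -0.0]
ft_force: [-1.3, 2.1, 6.3]
opening: 0.349
grasp_force: 69.3
```

```bash
python3 s.py
```

```text
t 17.32 j6 -0.622 [ 0.6133 -0.0952  0.112 ] F [-1.3  2.1  6.3] T [0.261 0.216 0.317] op 0.349 grip 69
```

```bash
cat > a.py <<'E'
from h import *
T=[]
for i in range(6):
    camera("wrist"); s=get_state(); T.append(s["torque"][2])
print("t",round(s["time"],2),"j6",s["joints"][5].round(3),"Tz",np.mean(T).round(3),np.std(T).round(3),"F",s["ft_force"].round(1))
E
python3 a.py
```

```text
t 17.62 j6 -0.622 Tz 0.345 0.021 F [-1.6  0.2  6.5]
```

Call:
step_arm --pt "0 0 0 0 0 -4" --pt "0 0 0 0 0 -4"

```text
time: 17.88
position: [0.6133, -0.0952, 0.112]
tool_rot: [-0.139, 0.99, -0.001, -0.0]
ft_force: [-2.4, 0.2, 5.9]
opening: 0.349
grasp_force: 69.3
```

```bash
python3 a.py
```

```text
t 18.18 j6 -0.552 Tz 0.353 0.03 F [-0.4  1.7  6. ]
```

Call:
step_arm --pt "0 0 0 0 0 -4" --pt "0 0 0 0 0 -4"

```text
time: 18.42
position: [0.6133, -0.0952, 0.112]
tool_rot: [-0.105, 0.995, -0.001, -0.0]
ft_force: [-0.5, 1.7, 6.3]
opening: 0.356
grasp_force: 69.3
```

```bash
python3 a.py
```

```text
t 18.73 j6 -0.482 Tz 0.364 0.032 F [-1.5  1.8  6. ]
```

Call:
step_arm --pt "0 0 0 0 0 -4" --pt "0 0 0 0 0 -4"

```text
time: 18.98
position: [0.6133, -0.0952, 0.112]
tool_rot: [-0.07, 0.998, -0.001, 0.0]
ft_force: [-1.1, 1.2, 5.9]
opening: 0.35
grasp_force: 69.3
```

```bash
sed -i 's/range(6)/range(12)/; s/"F",/"eff",s["joint_efforts"].round(3),s["torque"].round(2),"F",/' a.py; python3 a.py
```

```text
t 19.57 j6 -0.413 Tz 0.374 0.03 eff [ -1.292 -49.84   22.792  -0.656  -0.29    0.385] [0.21 0.25 0.41] F [-0.8  2.1  6.8]
```

Call:
step_arm --pt "0 0 0 0 0 -4" --pt "0 0 0 0 0 -4"

```text
time: 19.82
position: [0.6133, -0.0952, 0.112]
tool_rot: [-0.035, 0.999, -0.001, -0.0]
ft_force: [-1.1, 1.8, 7.0]
opening: 0.349
grasp_force: 69.3
```

```bash
python3 a.py
```

```text
t 20.43 j6 -0.343 Tz 0.406 0.03 eff [ -1.319 -49.837  22.794  -0.662  -0.294   0.399] [0.26 0.21 0.4 ] F [-1.   1.6  6.8]
```

Call:
step_arm --pt "0 0 0 0 0 -1.5" --pt "0 0 0 0 0 -3"

```text
time: 20.68
position: [0.6133, -0.0952, 0.112]
tool_rot: [-0.009, 1.0, -0.001, -0.0]
ft_force: [-0.8, 2.2, 6.3]
opening: 0.352
grasp_force: 69.3
```

Run:
```python
from h import *
from scipy.spatial.transform import Rotation as Ro
for i in range(10):
    s=get_state(); print(round(s["time"],2),s["joints"][5].round(4),s["joint_efforts"][5].round(3),s["torque"].round(3),"yaw",Ro.from_quat(s["tool_rot"]).as_rotvec().round(3)); camera("wrist")
```

```text
20.68 -0.2898 0.311 [0.244 0.241 0.475] yaw [ 2.800e-02 -3.141e+00  2.000e-03]
20.73 -0.2892 0.53 [0.266 0.235 0.457] yaw [-2.700e-02  3.141e+00 -2.000e-03]
20.77 -0.2903 0.537 [0.271 0.217 0.499] yaw [-2.800e-02  3.141e+00 -2.000e-03]
20.82 -0.2906 0.477 [0.264 0.324 0.431] yaw [-2.900e-02  3.141e+00 -2.000e-03]
20.88 -0.2906 0.463 [0.276 0.279 0.44 ] yaw [-2.900e-02  3.141e+00 -2.000e-03]
20.93 -0.2907 0.46 [0.261 0.276 0.488] yaw [ 2.900e-02 -3.141e+00  2.000e-03]
20.98 -0.2907 0.46 [0.242 0.289 0.45 ] yaw [-2.900e-02  3.141e+00 -2.000e-03]
21.02 -0.2907 0.46 [0.255 0.234 0.49 ] yaw [-2.900e-02  3.141e+00 -2.000e-03]
21.07 -0.2907 0.46 [0.281 0.253 0.439] yaw [-2.900e-02  3.141e+00 -2.000e-03]
21.12 -0.2907 0.46 [0.285 0.24  0.445] yaw [-2.900e-02  3.141e+00 -2.000e-03]
```

The held torque is now a steady 0.46 N·m, against about 0.25–0.30 when free. That is a rise of roughly half the free torque, so the screw is snug and I'll stop here. Releasing and lifting straight up.

Call:
step_arm --pt "0 0 0 0 0 0" --pt "0 0 0 0 0 0" --pt "0 0 0 0 0 0" --pt "0 0 0 0 0 0" --pt "0 0 0 0 0 0" --pt "0 0 0 0 0 0" --pt "0 0 0 0 0 0" --hand 1

```text
time: 22.05
position: [0.6134, -0.095, 0.1113]
tool_rot: [-0.009, 1.0, -0.0, -0.0]
ft_force: [0.8, 0.3, 0.1]
opening: 1.0
grasp_force: 0.0
```

Call:
step_arm --pt "0 0 1 0 0 0" --pt "0 0 3 0 0 0" --pt "0 0 6 0 0 0" --pt "0 0 10 0 0 0" --pt "-4 0 13 0 0 0" --pt "-9 0 14 0 0 0" --pt "-14 0 14 0 0 0" --pt "-18 3 14 0 0 0" --pt "-20 8 14 0 0 0" --pt "-20 13 14 0 0 0" --pt "-20 18 14 0 0 0" --pt "-20 23 14 0 0 0" --pt "-20 28 14 0 0 0" --pt "-20 32 14 0 0 0" --pt "-20 34 14 0 0 0" --pt "-20 34 14 0 0 0" --pt "-20 34 14 0 0 0"

```text
time: 24.18
position: [0.4134, 0.2445, 0.2516]
tool_rot: [-0.008, 1.0, -0.0, 0.0]
ft_force: [-0.0, 0.1, 0.2]
opening: 1.0
grasp_force: 0.0
```

```bash
python3 s.py
python3 - <<'E'
from h import *
c=camera("top"); W=pts(c); z=W[...,2]
cv2.imwrite("pics/crop2.png",cv2.resize(c["img"][130:240,220:350],None,fx=6,fy=5.4,interpolation=cv2.INTER_CUBIC))
m=np.zeros(z.shape,bool); m[135:235,222:340]=1
for lo,hi in((.012,.2),(.048,.07),(.125,.15)):
    k=((z>lo)&(z<hi)&m).astype(np.uint8); n,l,st,_=cv2.connectedComponentsWithStats(k)
    for i in range(1,n):
        if st[i,4]<25: continue
        q=W[l==i]; r=cv2.minAreaRect((q[:,:2]*1000).astype(np.float32)); print(st[i],"xmin",q[:,0].min().round(4),np.round(r[0],1),np.round(r[1],1),round(r[2],1))
E
```

```text
t 24.18 j6 0.364 [0.4134 0.2445 0.2516] F [-0.   0.1  0.2] T [-0.024 -0.034 -0.002] op 1.0 grip 0
[ 261  142   44   83 3531] xmin 0.4312 [550.8 -97.3] [129.8 239.8] 89.7
[319 148  18  19 259] xmin 0.6047 [ 627.5 -228.8] [45.7 44.6] 17.9
[230 180  20  22 212] xmin 0.4943 [523.2  30.1] [57.9 54.1] 0.1
[222 225  15  10  85] xmin 0.4006 [413.7  60.2] [40.7 26.2] 89.8
[322 148  15  15 180] xmin 0.6085 [ 629.1 -228.9] [40.7 41.1] 86.3
[274 151  20  39 520] xmin 0.5292 [585.9 -95.7] [112.7  53.7] 1.2
[230 180  20  16  86] xmin 0.5089 [531.2  30.4] [42.2 55. ] 3.0
[280 148  13  13 125] xmin 0.5961 [612.1 -97. ] [31.9 31. ] 71.9
```

View pics/crop2.png

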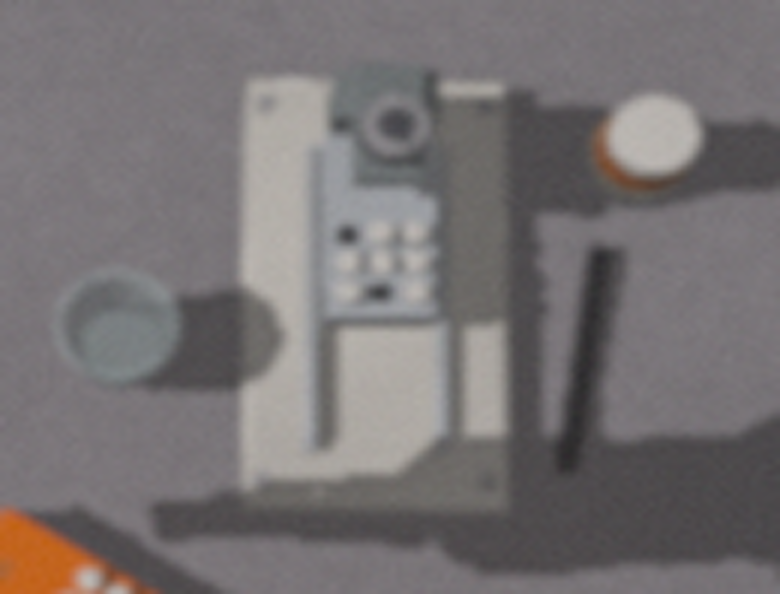

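The block is home: its near end is at (383,318), x≈0.530, and its front reaches the stop. The beaker, jar and marker haven't moved and the arm is clear, so I'm handing in.

```bash
python3 -c "from rig import *; print(hand_in())"
```

```text
the job is handed in; nothing more can be done
None
```

The block is home against the stop and the thumbscrew is snug: torque rose from about 0.25–0.30 to 0.46 N·m, which I estimate as roughly 75 N on the stud (not measured directly). The gripper is clear, the beaker, jar and marker haven't moved, the arm never went near the racks, and the job is handed in.

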